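# Turn a tray of painted model wheels over

## Robot

A 7-joint arm with a two-finger parallel gripper is mounted at the origin on the work surface. World frame = base frame: x ahead of the robot, y to its left, z up, the work surface at z = 0. Lengths are in m, angles in rad, forces in N, time in s.
With the tool pointing down it reaches from about 0.425 to 0.95 m from the base axis. Payload 16.7 kg.
Tool frame: the origin (TCP) lies at the very end of the fingers, on their centre line; the grasp point (between the pads) lies 19 mm behind it (pinch_z is the z of the grasp point in the tool frame, in m); z points along the fingers, y is the direction in which the jaws open and shut (so a half turn about z gives the same grasp; the last joint's range is limited). The gripper opens to 94 mm and grips with 3 to 60 N. Pads are 16 mm wide; open, the fingers measure 119 mm over their backs; the gripper's body (75 mm by 177 mm) begins 78 mm behind the grasp point.
Start: joints at [0.964, 0.426, 0.074, 1.606, -0.034, 1.111, -0.067], TCP at [0.298, -0.605, 0.205] pointing down, gripper open.
Joint ranges: [-2.85, 2.85], [-0.5, 2.14], [-1.23, 1.37], [0.21, 2.46], [-1.02, 4.16], [0.16, 2.05], [-2.73, 2.73]. Speed limits (rad/s): [1.89, 1.89, 2.39, 2.39, 3.01, 3.01, 3.01].

## Interface

Orientations are given as [roll, pitch, yaw] about the fixed x, y, z axes, in that order (R = Rz(yaw) Ry(pitch) Rx(roll)).
In Python, from bench import observe, camera, hand_in, pinch_z gives the robot as it stands.
- The arm moves only by the shell command python3 -m inch 'ROWS' [OPENING] [FORCE]. ROWS is JSON, a list that holds one entry, the list of rows, each a list of 6 numbers: the shift along the world's x, y, z in mm, then the turn, a rotation vector about the world's x, y, z in rad. A call has 1 to 8 rows; each row shifts and turns the commanded pose from where the row before left it; what a row does not reach is not made up. A row lasts 1/12 s, in which the tool goes at most 41.7 mm and 7.16 degrees, less where a joint would pass 70% of its speed; a pose out of reach is approached as far as the arm can. A call is refused whole if a number of a shift passes 41.7 or a number of a turn 0.125, either way. A call with a gripper value outside its range is refused whole. OPENING is the gripper command: -1 is shut, 1 is fully open, values between are in proportion, set as the call begins (- or left out, the last holds). The fingers move at their own pace and stop on an object; FORCE is the grip in N (left out, the last holds). Time passes only in rows, so rows that do not move let the fingers close. It gives the time, the measured TCP pose, the force and the opening at its end, in the units of the state.
- observe(): the state, without advancing time (a new reading comes with each control period).
- camera(name): name is "scene" or "top"; returns a dict with "color" (384x512x3 uint8, red, green, blue), "fx", "fy", "cx", "cy" (pixels), "T" (4x4, takes a point from camera to world coordinates). Camera axes: x right, y down, z forward; pixel columns grow to the right and rows downward; lengths in m; the calibration is good to about 2 mm. A picture is of the moment at which its call begins. There is no depth.
- hand_in(): hands the job in, once; it reports no verdict.
The state is a dict: "time": time; "joint_pos": joint angles; "qvel": joint speeds; "tau": joint torques, N m; "tool_pos": TCP position; "tool_rot": TCP orientation; "wrist_force": force on the tool from outside, world axes, zero at the start; "wrist_torque": the same for the moment, N m; "gripper_width": finger opening in m.
Only numpy, scipy, OpenCV 4.12 (cv2) and the standard library are available. Lean on these libraries where they do the work, as an engineer would, in place of code of your own. Each camera call takes 0.05 s, during which the arm holds its last target.

## Task

In the turn-over jig that holds the green wheels, the green sides are dry: swing its empty tray over by the yellow handle so that it lies face-down on the full tray, then swing the closed pair right over by the black handle, so that all four wheels lie bare side up in the tray that was empty. Leave the pair closed, the old tray on top, and do not touch the other jig with the orange wheels.

Things in the scene. Friction and masses are not known exactly. Their poses are not given: they have to be found in the camera images.
- green_jig: jig to use: fixed plywood base 90 x 170 mm, top 42 mm up; two white trays hinged like an open book. Origin on the table under the hinge's middle; x along the hinge (axis 55 mm up), y towards the full tray, z up. Trays 72 x 72 x 12 mm, 8 to 80 mm from the axis, rims in its plane; 2 x 2 pockets 30 mm square, 8 mm deep. The bars turn in the fingers, so the gripper can point down all the way.
- green_black_bar (a point): grip point of the full tray's handle: black bar 10 mm thick, 62 mm long, along the hinge, 120 mm from its axis and 6 mm to the tray's back of the rim plane. Trays flat: point at jig x +42, y +120, z 49 mm; bar x +3 to +65; one 8 mm stalk at x +7; 35 mm free between tray and bar. Moves and turns with the tray.
- green_yellow_bar (a point): grip point of the empty tray's handle: a yellow bar like the black one, mirrored. Empty tray flat: point at jig x -42, y -120, z 49 mm; bar from x -3 to -65; 8 mm stalk at x -7. Moves and turns with its tray. Closed, it lies 12 mm above the black bar's level, on the other half (x below 0), so both stay free to grip.
- green_full (a joint): angle (rad) of the full tray (black handle) about the hinge: 0 flat on the base at the jig's +y side, pi swung right over to the -y side (end stops at both). It swings up and over the hinge. Stiff hinge (0.3 N m): it stays where it is left; 3 to 6 N at the bar moves it.
- green_empty (a joint): angle (rad) of the empty tray (yellow handle) relative to the full tray: 0 open flat on the base at the jig's -y side, pi closed face-down on the full tray (end stops at both). Starts between 0 and 0.5, partly raised. Same stiff hinge (0.3 N m): the closed pair stays closed while the black handle carries both over.
- green_wheel0_mid (a point): centre (half-way up) of one of the four loose green model wheels: a solid disc 24 mm across and 12 mm thick, 10 to 18 g, painted green on its upper half and bare grey below. Its z axis points out of the green face (up at the start). Each wheel stands 4 mm proud of its pocket.
- green_wheel1_mid (a point): centre (half-way up) of one of the four loose green model wheels: a solid disc 24 mm across and 12 mm thick, 10 to 18 g, painted green on its upper half and bare grey below. Its z axis points out of the green face (up at the start). Each wheel stands 4 mm proud of its pocket.
- green_wheel2_mid (a point): centre (half-way up) of one of the four loose green model wheels: a solid disc 24 mm across and 12 mm thick, 10 to 18 g, painted green on its upper half and bare grey below. Its z axis points out of the green face (up at the start). Each wheel stands 4 mm proud of its pocket.
- green_wheel3_mid (a point): centre (half-way up) of one of the four loose green model wheels: a solid disc 24 mm across and 12 mm thick, 10 to 18 g, painted green on its upper half and bare grey below. Its z axis points out of the green face (up at the start). Each wheel stands 4 mm proud of its pocket.
- orange_jig: the other jig, same make and size, whose full tray holds four orange wheels; not to be touched. Origin and axes as for the green one.

How it is judged:
By the outcome, as a careful person would: the job done as asked, in the order asked, and still so for the second after the job is handed in, with the robot touching nothing.
It also fails if it takes over 64 s, if anything falls off the work surface, if the arm or the gripper's body presses on something with over 40 N, if the wrist force passes 120 N, or if a joint passes its speed limit or range.

## Working session

There is one attempt and no reset: what is moved stays moved. The work goes in short steps, Python scripts to look and compute and a shell command to move; the robot and the scene stay as the last step left them, time stands still between calls to the robot, and variables do not carry over. Pictures are saved under pics/ and viewed, and the job is handed in when it is done.

```bash
ls; mkdir -p pics
python3 - <<'E'
from bench import observe,camera,pinch_z
import cv2
print(observe(),pinch_z)
for n in("scene","top"):
    c=camera(n);cv2.imwrite(f"pics/{n}0.png",cv2.cvtColor(c["color"],cv2.COLOR_RGB2BGR));print(n,c["fx"],c["fy"],c["cx"],c["cy"],c["T"])
E
```

```text
pics
{'time': 0.0, 'joint_pos': array([ 0.96346761,  0.42673716,  0.07380024,  1.60656204, -0.03408837,
        1.11080746, -0.06708054]), 'qvel': array([ 7.87025519e-05,  7.67431103e-04,  1.82068724e-03,  1.46615444e-03,
        1.30974612e-03,  9.14546643e-04, -1.20674847e-04]), 'tau': array([-3.79997182e-04, -9.35805488e+01,  3.66659112e+00, -4.54198015e+01,
       -4.87874297e-02,  2.02589482e-02,  5.01562022e-05]), 'tool_pos': array([ 0.29816543, -0.60510868,  0.20479051]), 'tool_rot': array([-3.14033907e+00,  8.24275103e-05,  4.57869238e-01]), 'wrist_force': array([-0.95814711,  0.16136663,  1.30984005]), 'wrist_torque': array([0.0030669 , 0.03629224, 0.01417362]), 'gripper_width': 0.09387710815568734} -0.0188
scene 355.34721391880674 355.34721391880674 260.12122750284976 189.2886473033046 [[ 1.92205909e-01  7.63162206e-01 -6.16960563e-01  1.12111303e+00]
 [ 9.81354242e-01 -1.50022130e-01  1.20154947e-01 -1.33992394e-01]
 [-8.60023436e-04 -6.28551357e-01 -7.77767608e-01  8.25835841e-01]
 [ 0.00000000e+00  0.00000000e+00  0.00000000e+00  1.00000000e+00]]
top 480.59845668679884 480.59845668679884 255.0207325179418 186.12031329043757 [[-0.02540568 -0.97963895  0.19915342  0.33789368]
 [-0.99967235  0.02551807 -0.00200281 -0.0189438 ]
 [-0.00311998 -0.19913905 -0.97996628  1.0704138 ]
 [ 0.          0.          0.          1.        ]]
```

View pics/scene0.png

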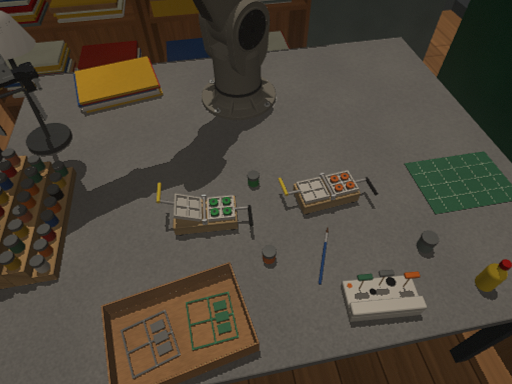

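View pics/top0.png

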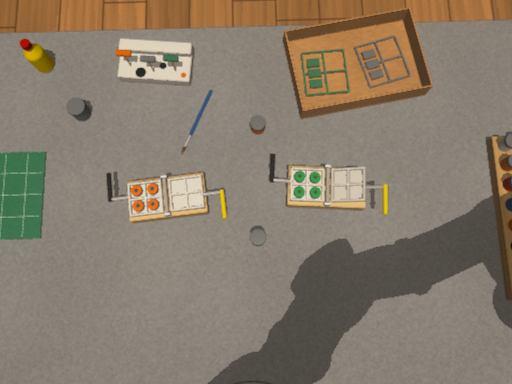

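Run:
```python
import cv2
a=cv2.imread("pics/top0.png")[140:230,260:400];cv2.imwrite("pics/top0c.png",cv2.resize(a,None,fx=5.5,fy=5.5,interpolation=cv2.INTER_CUBIC))
a=cv2.imread("pics/scene0.png")[170:245,145:265];cv2.imwrite("pics/scene0c.png",cv2.resize(a,None,fx=6,fy=6,interpolation=cv2.INTER_CUBIC))
```

```text
(no output)
```

View pics/top0c.png

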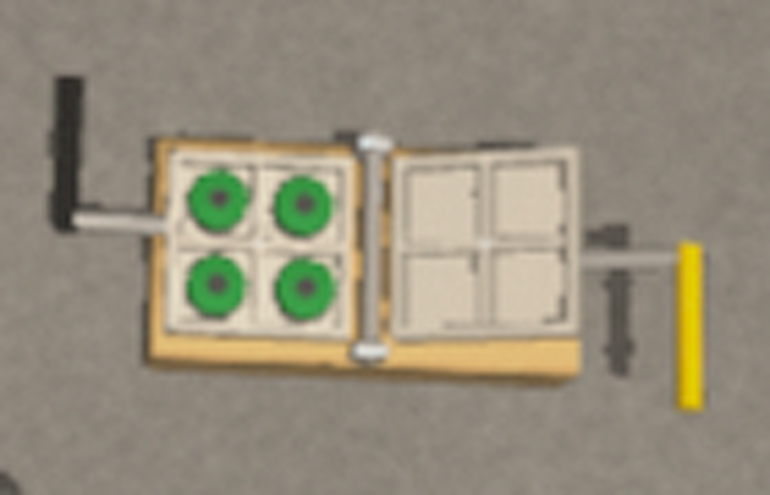

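View pics/scene0c.png

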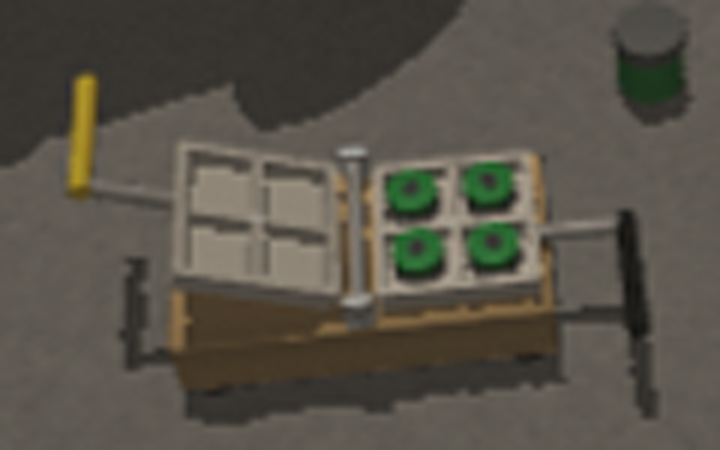

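```bash
cat > h.py <<'E'
import numpy as np,cv2
from scipy.optimize import least_squares
from scipy.spatial.transform import Rotation as Ro
C={"scene":(355.34721391880674,260.12122750284976,189.2886473033046,np.array([[ 1.92205909e-01,7.63162206e-01,-6.16960563e-01,1.12111303e+00],[9.81354242e-01,-1.50022130e-01,1.20154947e-01,-1.33992394e-01],[-8.60023436e-04,-6.28551357e-01,-7.77767608e-01,8.25835841e-01],[0,0,0,1]])),
"top":(480.59845668679884,255.0207325179418,186.12031329043757,np.array([[-0.02540568,-0.97963895,0.19915342,0.33789368],[-0.99967235,0.02551807,-0.00200281,-0.0189438],[-0.00311998,-0.19913905,-0.97996628,1.0704138],[0,0,0,1]]))}
def proj(n,P):
    f,cx,cy,T=C[n];p=(np.atleast_2d(P)-T[:3,3])@T[:3,:3]
    return np.c_[f*p[:,0]/p[:,2]+cx,f*p[:,1]/p[:,2]+cy]
def j2w(q,P):
    P=np.atleast_2d(P)/1000;c,s=np.cos(q[2]),np.sin(q[2])
    return np.c_[q[0]+c*P[:,0]-s*P[:,1],q[1]+s*P[:,0]+c*P[:,1],P[:,2]]
def bar_y(th,x):  # yellow, th abs raise angle from -y flat
    c,s=np.cos(th),np.sin(th); return [x,-120*c-6*s,55-6*c+120*s]
# check: rim-plane dir d=(-c, s); back normal (flat: -z) = (-s,-c)
def bar_b(th,x):
    c,s=np.cos(th),np.sin(th); return [x,120*c+6*s,55-6*c+120*s]
E
cat > fit.py <<'E'
from h import *
def u(x,y,s,ox,oy): return [(x+.5)/s-.5+ox,(y+.5)/s-.5+oy]
t=lambda x,y:u(x,y,5.5,260,140); s=lambda x,y:u(x,y,6,145,170)
obs=[("top",t(69,77),('b',65)),("top",t(66,229),('b',3)),("top",t(691,243),('y',-3)),("top",t(690,410),('y',-65)),
("top",t(155,138),[45,85,42]),("top",t(150,365),[-45,85,42]),
("scene",s(640,333),('b',65)),("scene",s(627,213),('b',3)),("scene",s(79,193),('y',-3)),("scene",s(86,75),('y',-65)),
("scene",s(553,318),[45,85,42]),("scene",s(180,352),[45,-85,42]),("scene",s(540,153),[-45,85,42])]
def res(q,full=False):
    r=[]
    for n,p,f in obs:
        P=bar_b(0,f[1]) if f[0]=='b' else bar_y(q[3],f[1]) if f[0]=='y' else f
        r.append((proj(n,j2w(q,P))-p)[0])
    return np.array(r).ravel()
r=least_squares(res,[0.45,-.2,0,.3],loss='soft_l1')
print(r.x,np.degrees(r.x[2:]));print(res(r.x).reshape(-1,2).round(1))
print("yel",j2w(r.x,bar_y(r.x[3],-42)),"black",j2w(r.x,bar_b(0,42)))
E
python3 fit.py
```

```text
[ 0.54349575 -0.17592685 -0.06818806  0.42654061] [-3.90688827 24.43897668]
[[ 0.1  0.4]
 [-0.4  0.3]
 [-1.1  0.2]
 [-0.6 -0.4]
 [-0.1 -0.4]
 [-0.4 -1.4]
 [-0.5 -0.4]
 [-0.8  0.6]
 [-0.3 -0.4]
 [-0.2  0.8]
 [ 0.1 -1.3]
 [-2.8 -0.1]
 [-0.4 -0.4]]
yel [[ 0.49398056 -0.28453615  0.09918445]] black [[ 0.59357437 -0.0590674   0.049     ]]
```

```bash
python3 -m inch '[[[16,27,-3,0,0,-0.045],[16,27,-3,0,0,-0.045],[16,27,-3,0,0,-0.045],[16,27,-3,0,0,-0.045],[16,27,-3,0,0,-0.045],[16,27,-3,0,0,-0.045],[16,27,-3,0,0,-0.045],[16,27,-3,0,0,-0.045]]]' -0.3 25; python3 -m inch '[[[17,26,-5,0,0,-0.045],[17,26,-5,0,0,-0.045],[17,26,-5,0,0,-0.045],[17,26,-5,0,0,-0.031],[0,0,0,0,0,0],[0,0,0,0,0,0]]]'
```

```text
time: 0.77
tool_pos: [0.4267, -0.3879, 0.1812]
tool_rot: [-3.141, 0.0, 0.095]
wrist_force: [0.3, -0.6, -0.3]
gripper_width: 0.044
time: 1.27
tool_pos: [0.4949, -0.2837, 0.1609]
tool_rot: [-3.141, 0.001, -0.065]
wrist_force: [-0.2, -0.5, 1.0]
gripper_width: 0.0327
```

```bash
cat > snap.py <<'E'
import sys,cv2,numpy as np
from bench import camera
o=[]
for n,(y0,y1,x0,x1) in (("top",(110,260,240,420)),("scene",(120,270,120,300))):
    c=cv2.cvtColor(camera(n)["color"],cv2.COLOR_RGB2BGR);cv2.imwrite(f"pics/{n}_{sys.argv[1]}.png",c)
    o.append(cv2.resize(c[y0:y1,x0:x1],None,fx=2.2,fy=2.2,interpolation=cv2.INTER_CUBIC))
cv2.imwrite(f"pics/{sys.argv[1]}.png",np.hstack(o))
E
python3 snap.py a
```

```text
(no output)
```

View pics/a.png

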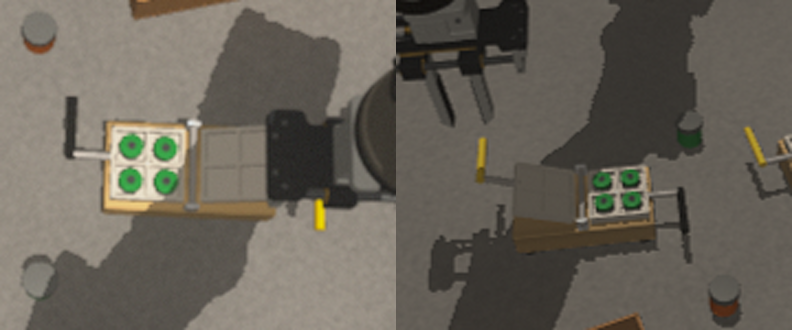

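```bash
python3 -m inch '[[[-1,-1,-17,0,0,-0.003],[0,0,-17,0,0,0],[0,0,-17,0,0,0],[0,0,-15,0,0,0],[0,0,-12,0,0,0],[0,0,-3,0,0,0],[0,0,0,0,0,0]]]'; python3 snap.py b
```

```text
time: 1.95
tool_pos: [0.4925, -0.287, 0.0799]
tool_rot: [-3.141, 0.001, -0.072]
wrist_force: [-0.1, 0.1, 0.6]
gripper_width: 0.0331
```

View pics/b.png

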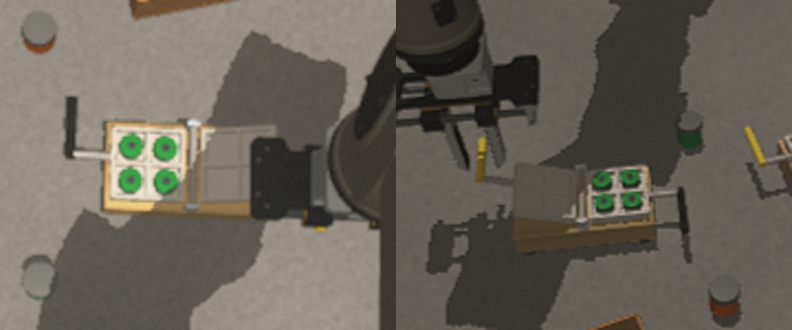

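```bash
python3 -m inch '[[[1,2,0,0,0,0],[0,0,0,0,0,0],[0,0,0,0,0,0],[0,0,0,0,0,0],[0,0,0,0,0,0],[0,0,0,0,0,0]]]' -1 25; python3 snap.py c
```

```text
time: 2.55
tool_pos: [0.4945, -0.2853, 0.0809]
tool_rot: [3.141, -0.001, -0.072]
wrist_force: [-0.9, -5.2, 3.9]
gripper_width: 0.0092
```

View pics/c.png

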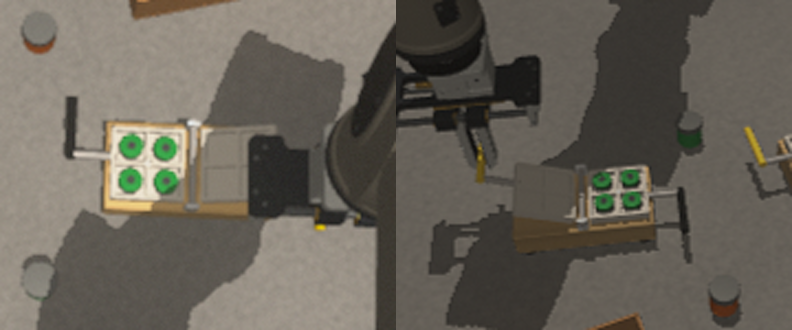

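Run:
```python
from h import *
q=[.5435,-.1759,-.0682]
th=np.linspace(.4265,np.pi,25)
P=np.array([j2w(q,bar_y(t,-42))[0] for t in th])*1000
for t,a,d in zip(th[1:],P[1:],np.diff(P,axis=0)): print(t.round(2),(a-[0,0,18.8]).round(0),d.round(1))
```

```text
0.54 [ 494. -279.   93.] [ 0.4  5.7 12.3]
0.65 [ 495. -272.  104.] [ 0.5  7.  11.6]
0.77 [ 495. -263.  115.] [ 0.6  8.3 10.7]
0.88 [ 496. -254.  125.] [0.6 9.5 9.7]
0.99 [ 497. -244.  133.] [ 0.7 10.5  8.6]
1.11 [ 498. -232.  141.] [ 0.8 11.4  7.4]
1.22 [ 498. -220.  147.] [ 0.8 12.2  6. ]
1.33 [ 499. -207.  151.] [ 0.9 12.8  4.6]
1.44 [ 500. -194.  154.] [ 0.9 13.2  3.1]
1.56 [ 501. -181.  156.] [ 0.9 13.5  1.6]
1.67 [ 502. -167.  156.] [ 0.9 13.6  0.1]
1.78 [ 503. -154.  155.] [ 0.9 13.5 -1.4]
1.9 [ 504. -140.  152.] [ 0.9 13.2 -3. ]
2.01 [ 505. -128.  147.] [ 0.9 12.8 -4.4]
2.12 [ 506. -115.  141.] [ 0.8 12.2 -5.9]
2.24 [ 506. -104.  134.] [ 0.8 11.5 -7.2]
2.35 [507. -93. 126.] [ 0.7 10.6 -8.5]
2.46 [508. -84. 116.] [ 0.7  9.6 -9.6]
2.58 [508. -75. 106.] [  0.6   8.4 -10.6]
2.69 [509. -68.  94.] [  0.5   7.2 -11.5]
2.8 [509. -62.  82.] [  0.4   5.8 -12.3]
2.92 [509. -58.  69.] [  0.3   4.4 -12.8]
3.03 [510. -55.  56.] [  0.2   3.  -13.3]
3.14 [510. -53.  42.] [  0.1   1.4 -13.5]
```

```bash
python3 -m inch '[[[0.4,5.7,12.3,0,0,0],[0.5,7,11.6,0,0,0],[0.6,8.3,10.7,0,0,0],[0.6,9.5,9.7,0,0,0]]]'; python3 -m inch '[[[0.7,10.5,8.6,0,0,0],[0.8,11.4,7.4,0,0,0],[0.8,12.2,6,0,0,0],[0.9,12.8,4.6,0,0,0]]]'
```

```text
time: 2.98
tool_pos: [0.4965, -0.2569, 0.1263]
tool_rot: [3.138, -0.002, -0.074]
wrist_force: [-3.0, -16.2, 10.8]
gripper_width: 0.0097
time: 3.32
tool_pos: [0.5002, -0.2095, 0.1537]
tool_rot: [3.138, -0.003, -0.074]
wrist_force: [-3.8, -9.3, 17.6]
gripper_width: 0.0093
```

```bash
python3 -m inch '[[[0.9,12.2,5.1,0,0,0],[0.9,13.5,2.6,0,0,0],[0.9,13.6,0.1,0,0,0],[0.9,13.5,-1.4,0,0,0]]]';python3 -m inch '[[[0.9,13.2,-3,0,0,0],[0.9,12.8,-4.4,0,0,0],[0.8,12.2,-5.9,0,0,0],[0.8,11.5,-7.2,0,0,0]]]'; python3 snap.py d
```

```text
time: 3.65
tool_pos: [0.5039, -0.1541, 0.1587]
tool_rot: [3.141, -0.002, -0.072]
wrist_force: [3.1, -5.1, -1.3]
gripper_width: 0.009
time: 3.98
tool_pos: [0.5074, -0.1041, 0.1378]
tool_rot: [3.141, -0.002, -0.071]
wrist_force: [2.8, -4.3, -0.1]
gripper_width: 0.0091
```

View pics/d.png

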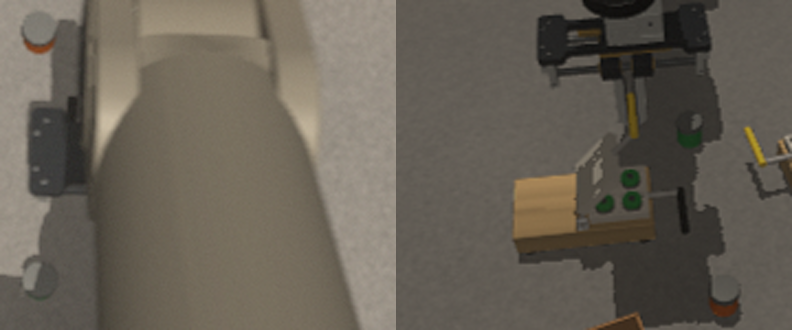

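```bash
python3 -m inch '[[[0.7,10.6,-8.5,0,0,0],[0.7,9.6,-9.6,0,0,0],[0.6,8.4,-10.6,0,0,0],[0.5,7.2,-11.5,0,0,0]]]';python3 -m inch '[[[0.4,5.8,-12.3,0,0,0],[0.3,4.4,-12.8,0,0,0],[0.2,3,-13.3,0,0,0],[0,0,0,0,0,0]]]'
```

```text
time: 4.42
tool_pos: [0.5098, -0.0681, 0.0968]
tool_rot: [-3.142, -0.002, -0.071]
wrist_force: [4.4, -4.3, 0.6]
gripper_width: 0.0091
time: 4.75
tool_pos: [0.5103, -0.0548, 0.0566]
tool_rot: [-3.141, 0.0, -0.07]
wrist_force: [8.3, 0.1, -2.3]
gripper_width: 0.0091
```

```bash
python3 -m inch '[[[0,1,-6,0,0,0],[-0.5,0.5,-5,0,0,0],[0,0,0,0,0,0],[0,0,0,0,0,0]]]'; python3 -m inch '[[[0,0,-2,0,0,0],[0,0,-1,0,0,0],[0,0,0,0,0,0]]]'
```

```text
time: 5.08
tool_pos: [0.5103, -0.0537, 0.0472]
tool_rot: [-3.141, -0.001, -0.071]
wrist_force: [6.5, -0.6, -0.9]
gripper_width: 0.0092
time: 5.33
tool_pos: [0.5104, -0.0535, 0.0444]
tool_rot: [-3.141, -0.002, -0.071]
wrist_force: [6.6, 1.0, 0.2]
gripper_width: 0.0097
```

```bash
python3 snap.py e
```

```text
(no output)
```

View pics/e.png

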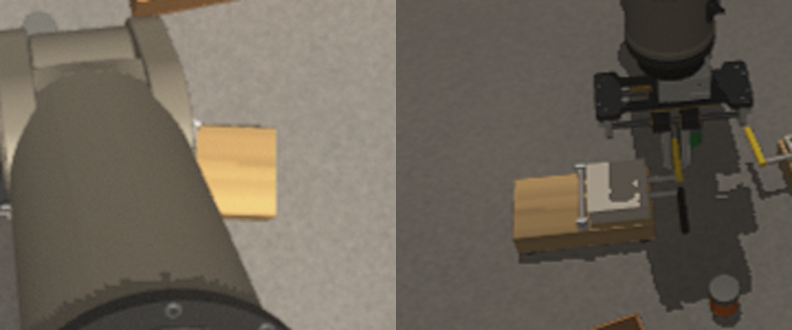

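```bash
python3 -m inch '[[[0,0,-2,0,0,0],[0,0,-1,0,0,0],[0,0,0,0,0,0]]]'; python3 -m inch '[[[0,0,-2,0,0,0],[0,0,0,0,0,0],[0,0,0,0,0,0]]]'
python3 - <<'E'
from h import *
f,cx,cy,T=C["top"]
for p in((222,190),(225,217)):
  d=T[:3,:3]@[(p[0]-cx)/f,(p[1]-cy)/f,1]
  print([(T[:3,3]+d*(z-T[2,3])/d[2]).round(3) for z in(.05,.11)])
E
```

```text
time: 5.68
tool_pos: [0.5107, -0.0534, 0.0422]
tool_rot: [-3.141, -0.002, -0.071]
wrist_force: [2.4, 2.5, 17.0]
gripper_width: 0.0095
time: 5.93
tool_pos: [0.511, -0.0534, 0.0408]
tool_rot: [-3.141, -0.003, -0.071]
wrist_force: [-0.4, 1.8, 26.9]
gripper_width: 0.0089
[array([0.539, 0.051, 0.05 ]), array([0.527, 0.047, 0.11 ])]
[array([0.48 , 0.045, 0.05 ]), array([0.471, 0.041, 0.11 ])]
```

```bash
python3 -m inch '[[[0,0,2,0,0,0],[0,0,0,0,0,0],[0,0,0,0,0,0],[0,0,0,0,0,0],[0,0,0,0,0,0]]]' -0.3; python3 -m inch '[[[0,0,10,0,0,0],[0,0,20,0,0,0],[0,0,30,0,0,0],[20,-2,20,0,0,0],[30,-2,0,0,0,0],[34,-2,0,0,0,0],[0,0,0,0,0,0],[0,0,0,0,0,0]]]'; python3 snap.py f
```

```text
time: 6.35
tool_pos: [0.509, -0.0541, 0.0412]
tool_rot: [-3.142, 0.001, -0.071]
wrist_force: [0.7, -1.2, -0.1]
gripper_width: 0.0329
time: 7.02
tool_pos: [0.5944, -0.06, 0.1218]
tool_rot: [-3.141, -0.0, -0.071]
wrist_force: [-1.0, -0.1, -0.0]
gripper_width: 0.0327
```

View pics/f.png

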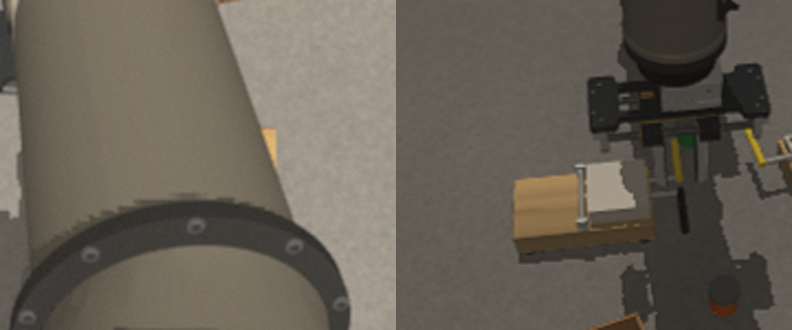

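```bash
python3 -m inch '[[[-1,1,-20,0,0,0.002],[0,0,-20,0,0,0],[0,0,-20,0,0,0],[0,0,-16,0,0,0],[0,0,-10,0,0,0],[0,0,-4,0,0,0],[0,0,0,0,0,0],[0,0,0,0,0,0]]]'; python3 snap.py g
```

```text
time: 7.78
tool_pos: [0.5927, -0.0591, 0.0324]
tool_rot: [-3.142, -0.001, -0.069]
wrist_force: [0.0, -0.9, 0.4]
gripper_width: 0.0328
```

View pics/g.png

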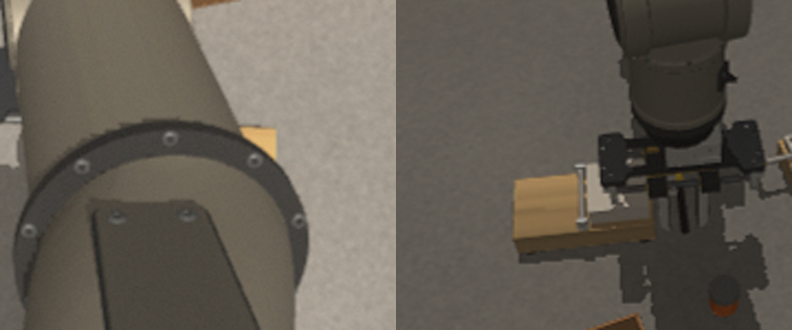

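```bash
python3 -m inch '[[[0,0,-1,0,0,0],[0,0,0,0,0,0],[0,0,0,0,0,0],[0,0,0,0,0,0],[0,0,0,0,0,0],[0,0,0,0,0,0]]]' -1 30;  python3 - <<'E'
from h import *
q=[.5435,-.1759,-.0682]
th=np.linspace(0,np.pi,33)
P=np.array([j2w(q,bar_b(t,42))[0] for t in th])*1000
for t,a,d in zip(th[1:],P[1:],np.diff(P,axis=0)): print(t.round(2),(a-[0,0,18.8]).round(0),d.round(1))
E
```

```text
time: 8.38
tool_pos: [0.5926, -0.0593, 0.0308]
tool_rot: [3.141, -0.0, -0.069]
wrist_force: [-0.3, -0.5, 3.9]
gripper_width: 0.0089
0.1 [594. -59.  42.] [ 0.   0.  11.8]
0.2 [594. -60.  54.] [-0.1 -1.1 11.7]
0.29 [593. -62.  65.] [-0.2 -2.3 11.6]
0.39 [593. -66.  77.] [-0.2 -3.4 11.3]
0.49 [593. -70.  87.] [-0.3 -4.5 10.9]
0.59 [592. -76.  98.] [-0.4 -5.5 10.4]
0.69 [592. -82. 108.] [-0.4 -6.5  9.8]
0.79 [591. -90. 117.] [-0.5 -7.5  9.1]
0.88 [591. -98. 125.] [-0.6 -8.3  8.3]
0.98 [ 590. -107.  133.] [-0.6 -9.1  7.5]
1.08 [ 590. -117.  139.] [-0.7 -9.8  6.6]
1.18 [ 589. -127.  145.] [ -0.7 -10.4   5.6]
1.28 [ 588. -138.  149.] [ -0.7 -10.9   4.5]
1.37 [ 587. -150.  153.] [ -0.8 -11.3   3.4]
1.47 [ 587. -161.  155.] [ -0.8 -11.5   2.3]
1.57 [ 586. -173.  156.] [ -0.8 -11.7   1.2]
1.67 [ 585. -185.  156.] [ -0.8 -11.8   0. ]
1.77 [ 584. -196.  155.] [ -0.8 -11.7  -1.1]
1.87 [ 583. -208.  153.] [ -0.8 -11.5  -2.3]
1.96 [ 583. -219.  149.] [ -0.8 -11.3  -3.4]
2.06 [ 582. -230.  145.] [ -0.7 -10.9  -4.5]
2.16 [ 581. -240.  139.] [ -0.7 -10.4  -5.5]
2.26 [ 581. -250.  133.] [-0.7 -9.8 -6.5]
2.36 [ 580. -259.  125.] [-0.6 -9.1 -7.5]
2.45 [ 579. -268.  117.] [-0.6 -8.3 -8.3]
2.55 [ 579. -275.  108.] [-0.5 -7.5 -9.1]
2.65 [ 578. -282.   98.] [-0.4 -6.5 -9.8]
2.75 [ 578. -287.   88.] [ -0.4  -5.6 -10.4]
2.85 [ 578. -292.   77.] [ -0.3  -4.5 -10.9]
2.95 [ 577. -295.   65.] [ -0.2  -3.4 -11.3]
3.04 [ 577. -297.   54.] [ -0.2  -2.3 -11.6]
3.14 [ 577. -298.   42.] [ -0.1  -1.2 -11.7]
```

```bash
python3 -m inch '[[[0,0,11.8,0,0,0],[0,-1,11.7,0,0,0],[-0.2,-2.3,11.6,0,0,0],[-0.2,-3.4,11.3,0,0,0]]]'; python3 -m inch '[[[-0.3,-4.5,10.9,0,0,0],[-0.4,-5.5,10.4,0,0,0],[-0.4,-6.5,9.8,0,0,0],[-0.5,-7.5,9.1,0,0,0]]]'
```

```text
time: 8.72
tool_pos: [0.592, -0.0657, 0.0781]
tool_rot: [-3.141, 0.0, -0.069]
wrist_force: [0.9, -1.7, -6.8]
gripper_width: 0.0089
time: 9.05
tool_pos: [0.5906, -0.0884, 0.1188]
tool_rot: [-3.14, -0.0, -0.068]
wrist_force: [-0.2, 11.2, 2.9]
gripper_width: 0.0089
```

```bash
python3 -m inch '[[[-0.6,-8,9,0,0,0],[-0.6,-8.8,8.2,0,0,0],[-0.7,-9.6,7.2,0,0,0],[-0.7,-10.4,5.8,0,0,0]]]'; python3 -m inch '[[[-0.7,-10.9,4.5,0,0,0],[-0.8,-11.3,3.4,0,0,0],[-0.8,-11.5,2.3,0,0,0],[-0.8,-11.7,1.2,0,0,0]]]'
```

```text
time: 9.38
tool_pos: [0.5881, -0.1254, 0.1494]
tool_rot: [-3.14, -0.001, -0.068]
wrist_force: [-3.3, 10.4, 9.0]
gripper_width: 0.0094
time: 9.72
tool_pos: [0.5848, -0.1719, 0.1606]
tool_rot: [-3.141, -0.001, -0.069]
wrist_force: [-1.0, 4.5, -0.1]
gripper_width: 0.0088
```

```bash
python3 snap.py h
```

```text
(no output)
```

View pics/h.png

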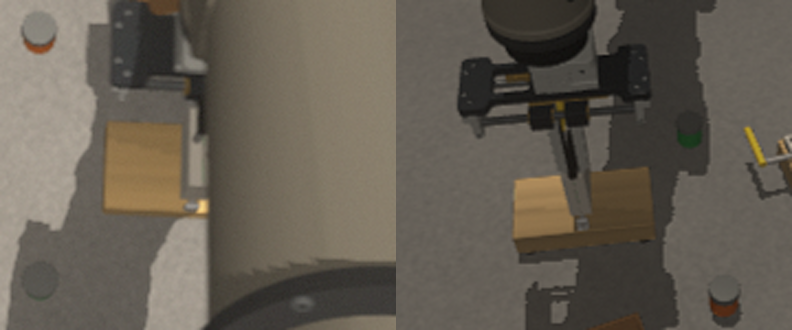

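```bash
python3 -m inch '[[[-0.8,-11.8,0,0,0,0],[-0.8,-11.7,-1.1,0,0,0],[-0.8,-11.5,-2.3,0,0,0],[-0.8,-11.3,-3.4,0,0,0]]]'; python3 -m inch '[[[-0.7,-10.9,-4.5,0,0,0],[-0.7,-10.4,-5.5,0,0,0],[-0.7,-9.8,-6.5,0,0,0],[-0.6,-9.1,-7.5,0,0,0]]]'
```

```text
time: 10.15
tool_pos: [0.5816, -0.2192, 0.1528]
tool_rot: [-3.142, -0.001, -0.069]
wrist_force: [-1.3, 3.9, 0.2]
gripper_width: 0.0089
time: 10.48
tool_pos: [0.5786, -0.2597, 0.1273]
tool_rot: [3.142, 0.0, -0.07]
wrist_force: [-1.1, 4.0, 1.1]
gripper_width: 0.0087
```

```bash
python3 -m inch '[[[-0.6,-8.3,-8.3,0,0,0],[-0.5,-7.5,-9.1,0,0,0],[-0.4,-6.5,-9.8,0,0,0],[-0.4,-5.6,-10.4,0,0,0]]]'; python3 -m inch '[[[-0.3,-4,-10.9,0,0,0],[-0.2,-3,-11.3,0,0,0],[-0.2,-2,-11.6,0,0,0],[0,0,0,0,0,0]]]'
```

```text
time: 10.82
tool_pos: [0.5766, -0.287, 0.0892]
tool_rot: [-3.141, 0.001, -0.069]
wrist_force: [-1.5, 2.9, 1.3]
gripper_width: 0.0091
time: 11.15
tool_pos: [0.5758, -0.2973, 0.0542]
tool_rot: [3.14, 0.0, -0.07]
wrist_force: [0.4, -9.8, -1.5]
gripper_width: 0.0091
```

```bash
python3 -m inch '[[[0,0.5,-6,0,0,0],[0,0,-4,0,0,0],[0,0,-2,0,0,0],[0,0,0,0,0,0]]]'; python3 -m inch '[[[0,0,-1.5,0,0,0],[0,0,0,0,0,0],[0,0,0,0,0,0]]]'
```

```text
time: 11.48
tool_pos: [0.5759, -0.2984, 0.0439]
tool_rot: [3.138, -0.001, -0.071]
wrist_force: [-0.4, -15.7, -1.6]
gripper_width: 0.0088
time: 11.73
tool_pos: [0.5759, -0.2984, 0.0427]
tool_rot: [3.138, -0.001, -0.071]
wrist_force: [-1.9, -15.9, -1.7]
gripper_width: 0.0088
```

```bash
python3 -m inch '[[[0,-1.5,-1.5,0,0,0],[0,0,-1,0,0,0],[0,0,0,0,0,0]]]'; python3 -m inch '[[[0,-0.5,-1.5,0,0,0],[0,0,-1,0,0,0],[0,0,0,0,0,0]]]'
```

```text
time: 11.98
tool_pos: [0.576, -0.2986, 0.0407]
tool_rot: [3.139, -0.001, -0.07]
wrist_force: [-5.9, -7.5, 11.6]
gripper_width: 0.0089
time: 12.23
tool_pos: [0.5765, -0.2987, 0.0395]
tool_rot: [3.14, -0.001, -0.07]
wrist_force: [-11.3, -1.9, 29.1]
gripper_width: 0.0088
```

```bash
python3 -m inch '[[[0,0,1.5,0,0,0],[0,0,0,0,0,0],[0,0,0,0,0,0],[0,0,0,0,0,0],[0,0,0,0,0,0]]]' -0.3; python3 -m inch '[[[0,0,10,0,0,0],[0,0,20,0,0,0],[0,0,30,0,0,0],[-10,-10,30,0,0,0],[-24,-30,10,0,0,0],[-24,-30,0,0,0,0],[-24,-30,0,0,0,0],[-24,-30,0,0,0,0]]]';  python3 -m inch '[[[-24,-30,0,0,0,0],[-24,-30,0,0,0,0],[-24,-30,0,0,0,0],[-24,-30,0,0,0,0],[0,0,0,0,0,0],[0,0,0,0,0,0]]]'; python3 snap.py i
```

```text
time: 12.65
tool_pos: [0.5762, -0.2965, 0.0391]
tool_rot: [-3.141, 0.0, -0.069]
wrist_force: [0.3, -0.1, 0.3]
gripper_width: 0.0328
time: 13.32
tool_pos: [0.4694, -0.428, 0.1409]
tool_rot: [3.141, -0.001, -0.069]
wrist_force: [0.8, -0.5, 0.2]
gripper_width: 0.0331
time: 13.82
tool_pos: [0.372, -0.5488, 0.1402]
tool_rot: [3.141, 0.0, -0.074]
wrist_force: [0.5, 0.1, 0.7]
gripper_width: 0.0327
```

View pics/i.png

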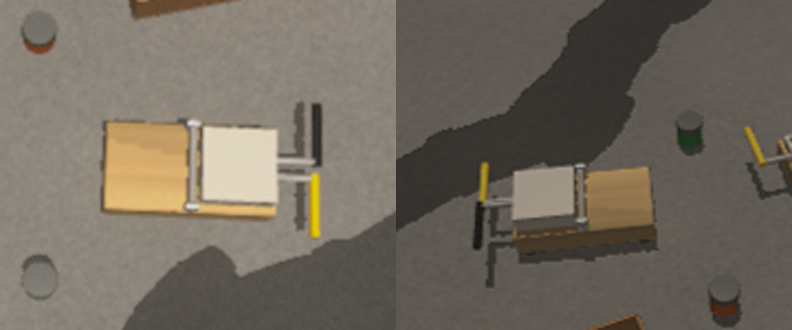

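Run:
```python
from h import *
q=[.5435,-.1759,-.0682]
for n,(y0,x0) in(("top",(115,290)),("scene",(180,140))):
  im=cv2.imread(f"pics/{n}_i.png");im=cv2.resize(im[y0:y0+75,x0:x0+100],None,fx=4,fy=4,interpolation=cv2.INTER_CUBIC)
  for x,z,c in((65,61,(0,0,255)),(3,61,(0,0,255)),(-3,49,(255,0,0)),(-65,49,(255,0,0))):
    p=proj(n,j2w(q,[x,-120,z]))[0];p=(p-[x0,y0]+.5)*4-.5
    cv2.circle(im,tuple(int(v) for v in p.round()),2,c,-1)
  cv2.imwrite(f"pics/chk_{n}.png",im)
a=cv2.imread("pics/chk_top.png");b=cv2.imread("pics/chk_scene.png");cv2.imwrite("pics/chk.png",np.hstack([a,b]))
```

```text
(no output)
```

View pics/chk.png

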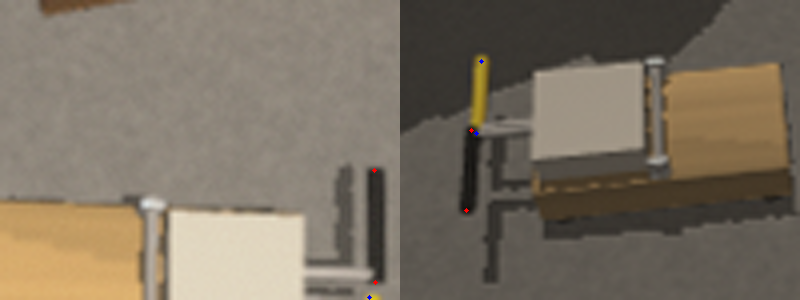

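View pics/scene_i.png

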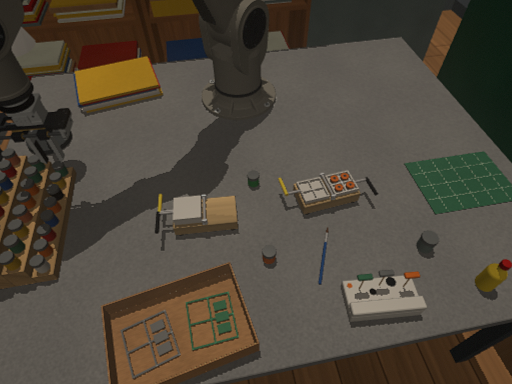

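```bash
python3 -c "
from bench import *
print(hand_in())"
```

```text
the job is handed in; nothing more can be done
None
```

I closed the empty tray onto the full one by the yellow handle until it met its end stop (about 27 N). I then swung the closed pair over by the black handle to the other end stop (about 29 N). After that I let go, backed the arm away and handed the job in at about 14 s.

- **Final position:** in the last pictures the pair is closed on the jig's -y side with the old tray on top. The visible handle ends fall within about 1 px of where they should be with both trays at their stops.
- **Wheels:** the pictures show no wheel lying loose. With the pair closed, I could not see directly that all four lie bare side up.
- **Orange jig:** it looks unchanged in the pictures. I kept the gripper clear of it throughout.
- **Forces:** the arc I worked out was a few mm off the true swing, which briefly added side forces of up to about 20 N. I corrected this on the way. The highest wrist force I read was about 31 N, at the end stop, and the wrist read about zero after release.

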